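# Snap the clay box shut under the drying rack

## Robot

A 6-joint arm with a two-finger parallel gripper is mounted at the origin on the work surface. World frame = base frame: x ahead of the robot, y to its left, z up, the work surface at z = 0. Lengths are in m, angles in degrees, forces in N, time in s.
With the tool pointing down it reaches from about 0.25 to 0.725 m from the base axis. Payload 9.7 kg.
Tool frame: the origin (TCP) lies at the very end of the fingers, on their centre line; the grasp point (between the pads) lies 19 mm behind it; z points along the fingers, y is the line along which they close (so a half turn about z gives the same grasp; the last joint's range is limited). The gripper opens to 85 mm and grips with 20 to 120 N. Pads are 22 mm wide; open, the fingers measure 114 mm over their backs; the gripper's body (76 mm by 85 mm) begins 54 mm behind the grasp point. The pads swing forward as they close: fully open they stand 13 mm farther back than shut.
Start: joints at [65.776, 4.979, 10.078, 95.1, 0, 90], TCP at [0.226, 0.502, 0.231] pointing down, gripper open.
Joint ranges: [-179.16, 179.16], [-48.56, 103.87], [-65.8, 70.77], [-126.05, 130.52], [-82.76, 87.17], [-180, 180]. Speed limits (degrees/s): [127.2, 127.2, 147.25, 180, 180, 180].

## Interface

Orientations are given as [roll, pitch, yaw] about the fixed x, y, z axes, in that order (R = Rz(yaw) Ry(pitch) Rx(roll)).
In Python, from workcell import bot, camera, camera_model, ticket gives the robot as it stands.
- The arm moves only by the tool send_rows, never from a script. Its argument "targets" is text: rows parted by semicolons, each of 5 numbers parted by spaces: the shift along the tool's x, y, z in mm, then the turn about the tool's z in degrees, then the closure in counts, from 0 (fully open) to 255 (shut). A call has 1 to 20 rows; each row is the pose to reach, as a shift and turn from the pose commanded when the call began, along the tool's axes at that moment; what a row does not reach only later rows make up. A row lasts 1/8 s, in which the tool goes at most 62.5 mm and 10.7 degrees, less where a joint would pass 70% of its speed; a pose out of reach is approached as far as the arm can. A call with a gripper value outside its range is refused whole. The fingers move at their own pace and stop on an object; "newtons" is the grip in N (left out, the last holds). Time passes only in rows, so rows that repeat a pose let the fingers close. It gives the time, the measured TCP pose, the force, the opening and the grip force at its end, in the units of the state.
- bot.get_obs(): the state, without advancing time (a new reading comes with each control period).
- camera(name): name is "scene" or "top" or "wrist"; returns the picture (384x512x3 uint8, blue, green, red); there is no depth.
- camera_model(name): a dict with "K" (3x3 intrinsics, pixels), "dist_coeffs" ([k1, k2, p1, p2, k3] as OpenCV has them; the pictures are not rectified), "pose" (4x4, takes a point from camera to world coordinates); the wrist camera has in their place "T_tool_cam" (4x4, takes a point from camera to tool coordinates, whose origin is the TCP and whose axes are the flange's). Camera axes: x right, y down, z forward; pixel columns grow to the right and rows downward; lengths in m; the calibration is good to about 2 mm. A picture is of the moment at which its call begins: read the wrist's pose just before it. camera_model takes no time and is no camera call.
- ticket.job_done(): hands the job in; it is judged then, once.
The state is a dict: "time": time; "q": joint angles; "qd": joint speeds; "joint_efforts": joint torques, N m; "ee_pos": TCP position; "tcp_rot": TCP orientation; "wrist_force": force on the tool from outside, world axes, zero at the start; "torque": the same for the moment, N m; "opening": finger opening in m; "grasp_force": force on a finger pad.
Only numpy, scipy, OpenCV 4.12 (cv2) and the standard library are available. Lean on these libraries where they do the work, as an engineer would, in place of code of your own. Each camera call takes 0.05 s, during which the arm holds its last target. There are 200 camera calls.

## Task

Lock the lid of the clay storage box that stands under the wire drying rack: flip down all four of its side clips and press each in until it snaps flat against the box wall (the box has some sideways play in its tray and may slide first). Push little harder than a snap needs (the thin hinges break if they are forced), do not lean on the rack, and leave the pots, the jar and the bowl where they stand.

Things in the scene. Friction and masses are not known exactly. Their poses are not given: they have to be found in the camera images.
- box: white plastic clay box, 250 x 165 x 84 mm, grey lid seated (270 x 180 mm, its top at 100, raised panel 104 mm). Origin: centre of the underside, 3 mm above the bench; x along the long side, away from the robot, yawed up to 0.25 rad; z up. It stands in a fixed black tray (rim 12 mm high) with play: pushed with over 5 N it slides along its own y, by 0 to 18 mm, until it meets the tray's stop.
- clip_ln (a joint): clip on the left (+y of the box) side, near (-x of the box) end. Hinge line parallel to the box's x at y 94, z 92 mm in the box's frame; clip's middle at x -70 mm. 0 rad: hanging straight down along the box wall, snapped shut (hard stop); 1.57: straight out sideways; 1.9: fully open. Starts between 1.2 and 1.75; stays where left. Pushing it with over 45 N breaks the hinge.
- clip_ln_mid (a point): point on clip_ln's outer face, mid-width, 38 mm from the hinge line; moves with it. Plate 66 mm wide, 56 mm to its round free edge; outer face 4 mm outside the hinge line. Under it the wall has a sprung catch ridge, 33 mm above the underside, 21 mm out from the wall. At about 0.2 rad the edge meets the ridge; about 15 N square on here presses it past (at 0.09 rad) to snap shut; released sooner it springs back.
- clip_lf (a joint): clip on the left (+y of the box) side, far (+x of the box) end. Hinge line parallel to the box's x at y 94, z 92 mm in the box's frame; clip's middle at x +70 mm. 0 rad: hanging straight down along the box wall, snapped shut (hard stop); 1.57: straight out sideways; 1.9: fully open. Starts between 1.2 and 1.75; stays where left. Pushing it with over 45 N breaks the hinge.
- clip_lf_mid (a point): point on clip_lf's outer face, mid-width, 38 mm from the hinge line; moves with it. Plate 66 mm wide, 56 mm to its round free edge; outer face 4 mm outside the hinge line. Under it the wall has a sprung catch ridge, 33 mm above the underside, 21 mm out from the wall. At about 0.2 rad the edge meets the ridge; about 15 N square on here presses it past (at 0.09 rad) to snap shut; released sooner it springs back.
- clip_rn (a joint): clip on the right (-y of the box) side, near (-x of the box) end. Hinge line parallel to the box's x at y -94, z 92 mm in the box's frame; clip's middle at x -70 mm. 0 rad: hanging straight down along the box wall, snapped shut (hard stop); 1.57: straight out sideways; 1.9: fully open. Starts between 1.2 and 1.75; stays where left. Pushing it with over 45 N breaks the hinge.
- clip_rn_mid (a point): point on clip_rn's outer face, mid-width, 38 mm from the hinge line; moves with it. Plate 66 mm wide, 56 mm to its round free edge; outer face 4 mm outside the hinge line. Under it the wall has a sprung catch ridge, 33 mm above the underside, 21 mm out from the wall. At about 0.2 rad the edge meets the ridge; about 15 N square on here presses it past (at 0.09 rad) to snap shut; released sooner it springs back.
- clip_rf (a joint): clip on the right (-y of the box) side, far (+x of the box) end. Hinge line parallel to the box's x at y -94, z 92 mm in the box's frame; clip's middle at x +70 mm. 0 rad: hanging straight down along the box wall, snapped shut (hard stop); 1.57: straight out sideways; 1.9: fully open. Starts between 1.2 and 1.75; stays where left. Pushing it with over 45 N breaks the hinge.
- clip_rf_mid (a point): point on clip_rf's outer face, mid-width, 38 mm from the hinge line; moves with it. Plate 66 mm wide, 56 mm to its round free edge; outer face 4 mm outside the hinge line. Under it the wall has a sprung catch ridge, 33 mm above the underside, 21 mm out from the wall. At about 0.2 rad the edge meets the ridge; about 15 N square on here presses it past (at 0.09 rad) to snap shut; released sooner it springs back.
- rack: wire drying rack fixed over box and tray (centred within 20 mm, 0.03 rad), origin on the bench, axes as the box's. Deck 260 mm up, x -180..180, y -145..145 mm: wires along x at y +-100, +-145; cross wires at x +-180; plywood board 352 x 100 mm, top at 268. Legs at x +-180, y +-55. It overhangs all clips: a tool pointing straight down cannot press them home; one tilted 25 to 45 degrees, from the side, can.
- pot_a: loose unglazed terracotta pot, 76 mm across, 80 mm tall, standing on the rack's board; origin: centre of its underside
- pot_b: loose unglazed terracotta pot, 76 mm across, 80 mm tall, standing on the rack's board; origin: centre of its underside
- jar: loose lidded glaze jar, 60 mm across, 75 mm tall, on the bench to the left of the box; origin: centre of its underside
- bowl: loose white bowl, 100 mm across, 45 mm tall, on the bench to the right of the box; origin: centre of its underside
Things that resemble listed ones, but are neither listed nor needed, are in the scene too. What is shaped like the bowl but green is not meant.

How it is judged:
By the outcome, as a careful person would: the job done as asked, in the order asked, and still so for the second after the job is handed in, with the robot touching nothing.
It also fails if it takes over 72 s, if anything falls off the work surface, if the arm or the gripper's body presses on something with over 40 N, if the wrist force passes 120 N, or if a joint passes its speed limit or range.

## Working session

There is one attempt and no reset: what is moved stays moved. The work goes in short steps, Python scripts to look and compute and a tool call to move; the robot and the scene stay as the last step left them, time stands still between calls to the robot, and variables do not carry over. Pictures are saved under pics/ and viewed, at most 10 in all, crops included, and the job is handed in when it is done.

Besides the shell and the picture viewer there is one more tool, called after "Request:" as name(argument=value, ...) on one line, values as JSON. send_rows: Moves the arm, as the interface text tells. Its arguments: {"type":"object","properties":{"targets":{"type":"string"},"newtons":{"type":"number"}},"required":["targets"]}

```bash
mkdir -p pics; ls
python3 - <<'E'
from workcell import bot,camera,camera_model
import cv2,numpy as np
print(bot.get_obs())
for n in("scene","top"):
    im=camera(n);cv2.imwrite(f"pics/{n}0.png",im)
    m=camera_model(n);print(n,np.round(m["K"],1).tolist(),m["dist_coeffs"],np.round(m["pose"],4).tolist())
print(camera_model("wrist"))
E
```

```text
pics
{'time': 0.0, 'q': array([ 6.57776237e+01,  5.01064569e+00,  1.00364273e+01,  9.51004355e+01,
       -5.91169152e-04,  9.00008084e+01]), 'qd': array([-0.006283  ,  0.08784156,  0.01169233,  0.09992427,  0.05358098,
       -0.01840896]), 'joint_efforts': array([-1.87658741e-03, -5.20385563e+01,  4.64807546e+01,  1.57444639e-02,
       -1.74616929e-05, -2.83339624e-06]), 'ee_pos': array([0.22556412, 0.50137197, 0.23060511]), 'tcp_rot': array([-1.79925346e+02,  5.92221896e-04,  1.55776816e+02]), 'wrist_force': array([ 0.74562986, -0.49906488,  0.07366664]), 'torque': array([0.01679049, 0.01662179, 0.01618142]), 'grasp_force': 0.0, 'opening': 0.08547185363017112}
scene [[350.4, 0.0, 258.4], [0.0, 350.4, 185.9], [0.0, 0.0, 1.0]] [-0.01680913  0.          0.          0.          0.        ] [[-0.2212, 0.9277, -0.3006, 0.9383], [0.9752, 0.2106, -0.0676, 0.0557], [0.0006, -0.3082, -0.9513, 1.1353], [0.0, 0.0, 0.0, 1.0]]
top [[456.6, 0.0, 246.2], [0.0, 456.6, 185.2], [0.0, 0.0, 1.0]] [-0.10919944  0.          0.          0.          0.        ] [[0.01, -0.9988, 0.049, 0.5662], [-0.9998, -0.0091, 0.0175, -0.0289], [-0.017, -0.0491, -0.9986, 1.3928], [0.0, 0.0, 0.0, 1.0]]
{'K': array([[306.29240573,   0.        , 250.79909012],
       [  0.        , 306.29240573, 190.4636641 ],
       [  0.        ,   0.        ,   1.        ]]), 'dist_coeffs': array([-0.06135552,  0.        ,  0.        ,  0.        ,  0.        ]), 'T_tool_cam': array([[-9.61401339e-04, -9.62726269e-01, -2.70475888e-01,
         6.95262694e-02],
       [ 9.99999186e-01, -6.98541602e-04, -1.06810336e-03,
        -8.89245450e-05],
       [ 8.39352506e-04, -2.70476695e-01,  9.62726157e-01,
        -1.41861369e-01],
       [ 0.00000000e+00,  0.00000000e+00,  0.00000000e+00,
         1.00000000e+00]])}
```

View pics/scene0.png

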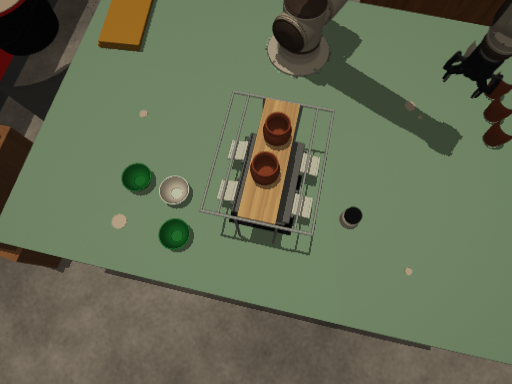

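View pics/top0.png

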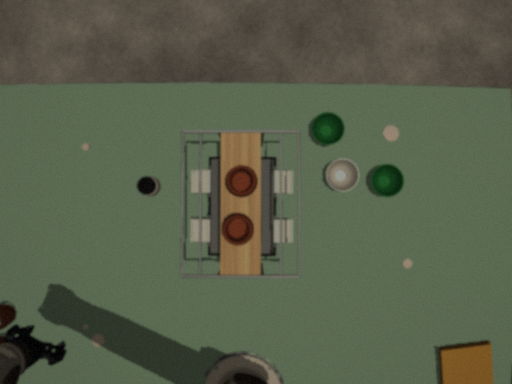

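The scene view shows the rack, with white clips at about (238,150), (228,190), (311,165) and (303,206). It also shows the pots at (277,128) and (265,168), the jar at (352,216) and the white bowl at (174,190). The green bowls at (137,178) and (174,234) are decoys. In the top view the clips are at (200,181), (200,231), (284,181) and (284,231). Next I'll measure on an enlarged crop.

```bash
cat > h.py <<'E'
import numpy as np,cv2
from workcell import bot,camera,camera_model
def ray(n,px,obs=None):
    m=camera_model(n)
    u=cv2.undistortPoints(np.array(px,float).reshape(-1,1,2),np.array(m["K"]),np.array(m["dist_coeffs"])).reshape(-1,2)
    T=np.array(m["pose"]);d=np.c_[u,np.ones(len(u))]@T[:3,:3].T
    return T[:3,3],d
def onz(n,px,z):
    o,d=ray(n,px);return o+d*((z-o[2])/d[:,2])[:,None]
E
python3 - <<'E'
from h import *
im=cv2.imread("pics/top0.png")
c=cv2.resize(im[125:285,170:310],None,fx=5,fy=5,interpolation=cv2.INTER_CUBIC)[:, :]
c=cv2.convertScaleAbs(c,alpha=1.4);c=cv2.resize(c,(525,600));cv2.imwrite("pics/topc.png",c)
for n in("top","scene"):
    im=cv2.imread(f"pics/{n}0.png");h=cv2.cvtColor(im,cv2.COLOR_BGR2HSV)
    m=((h[...,1]<60)&(h[...,2]>(110 if n=="top" else 150))).astype(np.uint8)
    k,l,s,ce=cv2.connectedComponentsWithStats(m)
    for i in range(1,k):
        if s[i,4]>60: print(n,s[i],ce[i].round(1),onz(n,[ce[i]],.1).round(3))
print("jar",onz("top",[[148,185]],.075),"bowl",onz("top",[[341,175]],.045))
E
```

```text
top [382 123  19  20 103] [391.6 132.1] [[ 0.786 -0.422  0.1  ]]
top [327 155  35  38 647] [342.2 173.9] [[ 0.664 -0.279  0.1  ]]
top [189 168  21  26 466] [199.4 180.6] [[0.642 0.127 0.1  ]]
top [274 169  22  27 467] [283.9 181.3] [[ 0.642 -0.113  0.1  ]]
top [274 217  21  28 449] [283.9 230.7] [[ 0.502 -0.114  0.1  ]]
top [189 219  21  25 474] [199.  230.4] [[0.5   0.126 0.1  ]]
top [245 356  35  28 218] [265.9 370.1] [[ 0.106 -0.067  0.1  ]]
scene [268  36  23  37 204] [274.4  52.7] [[ 0.114 -0.073  0.1  ]]
scene [235 141  13  18 165] [240.9 149.7] [[ 0.504 -0.1    0.1  ]]
scene [300 153   7  19  75] [303.3 162.3] [[0.503 0.104 0.1  ]]
scene [309 156  11  20 147] [314.3 165.2] [[0.505 0.139 0.1  ]]
scene [217 179   8  20  65] [220.6 188.8] [[ 0.646 -0.13   0.1  ]]
scene [224 180  14  20 188] [230.4 189.9] [[ 0.643 -0.1    0.1  ]]
scene [167 182  22  20 283] [176.8 191.4] [[ 0.685 -0.26   0.1  ]]
scene [292 194   8  20  89] [295.3 203.5] [[0.641 0.104 0.1  ]]
scene [302 197  11  21 159] [306.9 206.5] [[0.643 0.141 0.1  ]]
jar [[0.62883568 0.28063184 0.075     ]] bowl [[ 0.66515389 -0.28579507  0.045     ]]
```

View pics/topc.png

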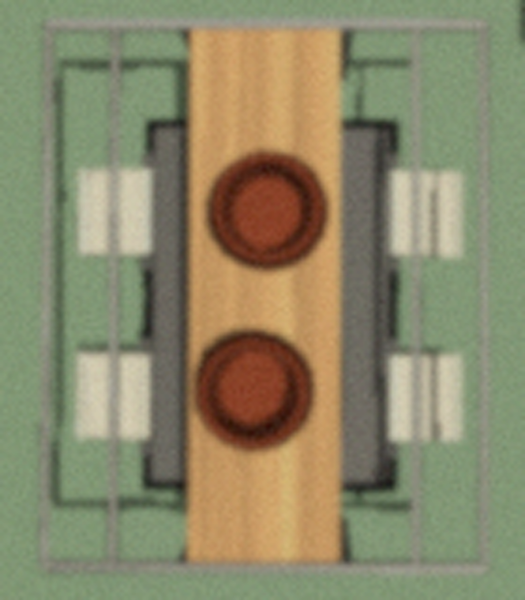

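The enlarged top view shows the box at yaw about 0, centred near (0.572, 0.007). All four clips stand roughly straight out, and the rack wires run along x on both sides. The moves can't tilt the tool directly, so I'll test what the arm does when driven past its reach, in free space on the left.

Request:
send_rows(targets="55 -10 -25 0 255;110 -20 -50 0 255;165 -35 -75 0 255;225 -48 -100 0 255;225 -48 -100 0 255")

```text
time: 0.72
ee_pos: [-0.0025, 0.5508, 0.3323]
tcp_rot: [179.9, -0.1, 156.0]
wrist_force: [-0.3, 1.1, -0.5]
opening: -0.0001
grasp_force: 0.0
```

```bash
cat >> h.py <<'E'
from scipy.spatial.transform import Rotation as Ro
def st():
    o=bot.get_obs();R=Ro.from_euler('xyz',o['tcp_rot'],degrees=True).as_matrix()
    print("t",round(o['time'],2),"p",o['ee_pos'].round(4),"rpy",o['tcp_rot'].round(1),"q",o['q'].round(1),"F",o['wrist_force'].round(1));print(R.round(3).tolist());return o,R
E
python3 -c "
from h import *
st();print(onz('top',[[182,131.5],[300,131.5],[181,276],[300,276]],.26).round(3))"
```

```text
t 0.72 p [-0.0025  0.5508  0.3323] rpy [ 1.799e+02 -1.000e-01  1.560e+02] q [ 90.2   8.9  25.9 107.    0.  114.2] F [-0.3  1.1 -0.5]
[[-0.914, 0.406, -0.0], [0.406, 0.914, 0.002], [0.001, 0.001, -1.0]]
[[ 0.755  0.154  0.26 ]
 [ 0.757 -0.142  0.26 ]
 [ 0.395  0.151  0.26 ]
 [ 0.398 -0.144  0.26 ]]
```

Request:
send_rows(targets="20 46 0 0 255;41 91 0 0 255;61 137 0 0 255;81 183 0 0 255;102 228 0 0 255;122 274 0 0 255;122 274 0 0 255")

```text
time: 1.6
ee_pos: [0.0024, 0.7778, 0.2812]
tcp_rot: [176.9, -1.4, 155.8]
wrist_force: [0.3, 0.1, -0.6]
opening: 0.0002
grasp_force: 0.0
```

```bash
python3 -c "
from h import *
st()"
```

```text
t 1.6 p [0.0024 0.7778 0.2812] rpy [176.9  -1.4 155.8] q [ 89.8  45.4  70.7 111.9  -0.  114.1] F [ 0.3  0.1 -0.6]
[[-0.912, 0.411, 0.0], [0.41, 0.91, 0.059], [0.024, 0.054, -0.998]]
```

Request:
send_rows(targets="0 0 0 0 255;25 55 0 0 255;50 110 0 0 255;75 165 0 0 255;100 220 0 0 255;125 275 0 0 255;125 275 0 0 255")

```text
time: 2.48
ee_pos: [0.0007, 0.8586, 0.2019]
tcp_rot: [173.6, -2.9, 155.9]
wrist_force: [-0.1, -0.3, 0.2]
opening: -0.0001
grasp_force: 0.0
```

```bash
python3 -c "
from h import *
st()"
```

```text
t 2.48 p [7.000e-04 8.586e-01 2.019e-01] rpy [173.6  -2.9 155.9] q [ 90.   51.4  70.7 102.3  -0.  114.2] F [-0.1 -0.3  0.2]
[[-0.912, 0.41, 0.0], [0.407, 0.905, 0.123], [0.05, 0.112, -0.992]]
```

Request:
send_rows(targets="24 53 -18 0 255;48 106 -36 0 255;72 159 -54 0 255;96 212 -72 0 255;120 265 -90 0 255;144 318 -108 0 255;168 371 -126 0 255;192 424 -144 0 255;216 477 -162 0 255;240 530 -180 0 255")

```text
time: 3.72
ee_pos: [-0.0001, 0.8988, 0.188]
tcp_rot: [169.9, -4.5, 156.2]
wrist_force: [-0.4, -0.5, -0.5]
opening: -0.0003
grasp_force: 0.0
```

```bash
python3 -c "
from h import *
st()"
```

```text
t 3.73 p [-1.000e-04  8.988e-01  1.880e-01] rpy [169.9  -4.5 156.2] q [ 90.   52.7  70.7  96.9  -0.  114.2] F [-0.4 -0.5 -0.5]
[[-0.912, 0.41, 0.0], [0.403, 0.895, 0.192], [0.079, 0.175, -0.981]]
```

Request:
send_rows(targets="400 900 190 0 255;400 900 190 0 255;400 900 190 0 255;400 900 190 0 255")

```text
time: 4.22
ee_pos: [0.0008, 0.9675, 0.1094]
tcp_rot: [166.4, -6.0, 156.5]
wrist_force: [-1.1, -0.6, -0.0]
opening: -0.0001
grasp_force: 0.0
```

Request:
send_rows(targets="0 2000 0 0 255;0 2000 0 0 255;0 2000 0 0 255;0 2000 0 0 255")

```text
time: 4.72
ee_pos: [0.0894, 1.0007, 0.0941]
tcp_rot: [162.7, -7.2, 156.8]
wrist_force: [0.8, 0.3, -0.8]
opening: -0.0002
grasp_force: 0.0
```

Request:
send_rows(targets="500 900 -700 0 255")

```text
time: 4.85
ee_pos: [0.0834, 1.0047, 0.124]
tcp_rot: [160.8, -7.9, 156.8]
wrist_force: [0.3, 0.8, -0.3]
opening: 0.0001
grasp_force: 0.0
```

Request:
send_rows(targets="500 900 -700 0 255;500 900 -700 0 255")

```text
time: 5.1
ee_pos: [0.0635, 1.0031, 0.2003]
tcp_rot: [157.1, -9.2, 157.6]
wrist_force: [0.1, -0.1, 0.1]
opening: 0.0001
grasp_force: 0.0
```

```bash
python3 -c "
from h import *
st()"
```

```text
t 5.1 p [0.0635 1.0031 0.2003] rpy [157.1  -9.2 157.6] q [ 86.1  54.   70.8  82.1   0.9 110.6] F [ 0.1 -0.1  0.1]
[[-0.913, 0.408, 0.013], [0.376, 0.828, 0.416], [0.159, 0.385, -0.909]]
```

Request:
send_rows(targets="500 900 -600 0 255;500 900 -600 0 255")

```text
time: 5.35
ee_pos: [0.0499, 1.0007, 0.2561]
tcp_rot: [153.9, -10.2, 158.1]
wrist_force: [0.3, 0.1, 0.8]
opening: 0.0001
grasp_force: 0.0
```

Request:
send_rows(targets="500 900 -600 0 255;500 900 -600 0 255")

```text
time: 5.6
ee_pos: [0.0375, 0.9948, 0.3122]
tcp_rot: [150.8, -11.3, 158.6]
wrist_force: [0.1, 0.6, 0.2]
opening: -0.0002
grasp_force: 0.0
```

Request:
send_rows(targets="500 900 -600 0 255;0 0 0 0 255")

```text
time: 5.85
ee_pos: [0.0367, 0.9945, 0.3175]
tcp_rot: [150.5, -11.4, 158.8]
wrist_force: [-0.2, 0.7, -0.4]
opening: -0.0001
grasp_force: 0.0
```

```bash
python3 -c "
from h import *
st();print(bot.get_obs()['q'])"
```

```text
t 5.85 p [0.0367 0.9945 0.3175] rpy [150.5 -11.4 158.8] q [8.790e+01 4.740e+01 7.080e+01 8.190e+01 1.000e-01 1.122e+02] F [-0.2  0.7 -0.4]
[[-0.914, 0.406, 0.018], [0.355, 0.776, 0.522], [0.198, 0.483, -0.853]]
[8.78562765e+01 4.73697242e+01 7.07547330e+01 8.19010464e+01
 1.05372516e-01 1.12153402e+02]
```

```bash
cat >> h.py <<'E'
def rows(wps,turn=0,step=.055,tstep=9,c=255):
    o,R=st();p=o['ee_pos'];out=[];pts=[]
    for w in wps:
        w=np.array(w,float);n=max(1,int(np.ceil(np.linalg.norm(w-p)/step)))
        pts+=[p+(w-p)*k/n for k in range(1,n+1)];p=w
    for i,q in enumerate(pts):
        d=R.T@(q-o['ee_pos'])*1000;t=np.sign(turn)*min(abs(turn),tstep*(i+1))
        out.append("%d %d %d %d %d"%(*d.round(),round(t),c))
    print(len(out),";".join(out))
E
python3 -c "
from h import *
rows([(.3,.6,.42),(.45,.3,.42),(.47,.15,.42)],-24)"
```

```text
t 5.85 p [0.0367 0.9945 0.3175] rpy [150.5 -11.4 158.8] q [8.790e+01 4.740e+01 7.080e+01 8.190e+01 1.000e-01 1.122e+02] F [-0.2  0.7 -0.4]
[[-0.914, 0.406, 0.018], [0.355, 0.776, 0.522], [0.198, 0.483, -0.853]]
19 -40 -17 -32 -9 255;-80 -33 -64 -18 255;-120 -50 -96 -24 255;-160 -66 -128 -24 255;-200 -83 -160 -24 255;-240 -100 -192 -24 255;-280 -116 -225 -24 255;-320 -133 -257 -24 255;-360 -149 -289 -24 255;-395 -174 -311 -24 255;-430 -198 -333 -24 255;-465 -223 -355 -24 255;-499 -248 -377 -24 255;-534 -272 -399 -24 255;-569 -297 -421 -24 255;-604 -321 -443 -24 255;-628 -357 -469 -24 255;-652 -393 -495 -24 255;-675 -429 -521 -24 255
```

Request:
send_rows(targets="-40 -17 -32 -9 255;-80 -33 -64 -18 255;-120 -50 -96 -24 255;-160 -66 -128 -24 255;-200 -83 -160 -24 255;-240 -100 -192 -24 255;-280 -116 -225 -24 255;-320 -133 -257 -24 255;-360 -149 -289 -24 255;-395 -174 -311 -24 255;-430 -198 -333 -24 255;-465 -223 -355 -24 255;-500 -248 -377 -24 255;-534 -272 -399 -24 255;-569 -297 -421 -24 255;-604 -321 -443 -24 255;-628 -357 -469 -24 255;-652 -393 -495 -24 255;-675 -429 -521 -24 255")

```text
time: 8.22
ee_pos: [0.4703, 0.1494, 0.4204]
tcp_rot: [149.0, 0.9, 179.4]
wrist_force: [1.5, 1.2, 0.2]
opening: 0.0001
grasp_force: 0.0
```

```bash
python3 -c "
from h import *
rows([(.5,0,.43),(.5,-.3,.43),(.501,-.3,.25)])"
```

```text
t 8.22 p [0.4703 0.1494 0.4204] rpy [149.    0.9 179.4] q [  0.3  -0.8  21.4 110.7  30.9   1.1] F [1.5 1.2 0.2]
[[-1.0, 0.001, 0.019], [0.01, 0.858, 0.514], [-0.016, 0.514, -0.857]]
13 -10 -41 -28 0 255;-21 -82 -56 0 255;-31 -123 -84 0 255;-32 -166 -110 0 255;-32 -209 -136 0 255;-33 -252 -162 0 255;-33 -295 -187 0 255;-34 -338 -213 0 255;-34 -380 -239 0 255;-34 -404 -200 0 255;-34 -427 -162 0 255;-33 -450 -123 0 255;-33 -473 -84 0 255
```

Request:
send_rows(targets="-10 -41 -28 0 255;-21 -82 -56 0 255;-31 -123 -84 0 255;-32 -166 -110 0 255;-32 -209 -136 0 255;-33 -252 -162 0 255;-33 -295 -187 0 255;-34 -338 -213 0 255;-34 -380 -239 0 255;-34 -404 -200 0 255;-34 -427 -162 0 255;-33 -450 -123 0 255;-33 -473 -84 0 255;-33 -473 -84 0 255")

```text
time: 9.98
ee_pos: [0.5002, -0.2974, 0.246]
tcp_rot: [148.8, 0.5, 179.4]
wrist_force: [-0.3, -0.7, 1.0]
opening: 0.0003
grasp_force: 0.0
```

```bash
python3 -c "
from h import *
cv2.imwrite('pics/w1.png',camera('wrist'))
rows([(.501,-.2,.15),(.501,-.14,.128)],step=.03)"
```

```text
t 10.03 p [ 0.5007 -0.2977  0.2494] rpy [148.9   0.8 179.4] q [-41.9  29.8  37.3 118.7  23.3 -45.9] F [-0.1  0.6  1.4]
[[-1.0, 0.002, 0.017], [0.01, 0.857, 0.516], [-0.013, 0.516, -0.857]]
8 0 6 27 0 255;1 13 54 0 255;1 19 81 0 255;2 26 108 0 255;2 32 136 0 255;2 46 152 0 255;3 59 169 0 255;3 73 185 0 255
```

View pics/w1.png

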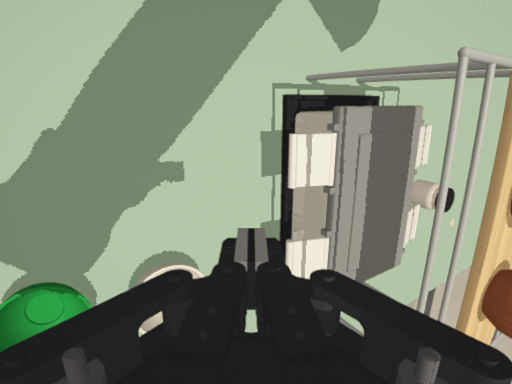

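The wrist view shows clip rn at (312,160) and rf at (307,253), both sticking out toward the tool. The fingertip is at (250,232) and the rack wire is at the right. The path to rn is clear.

Request:
send_rows(targets="0 6 27 0 255;1 13 54 0 255;1 19 81 0 255;2 26 108 0 255;2 32 136 0 255;2 46 152 0 255;3 59 169 0 255;3 75 190 0 255;3 75 190 0 255")

```text
time: 11.15
ee_pos: [0.503, -0.1357, 0.1282]
tcp_rot: [149.1, 1.1, 179.5]
wrist_force: [0.6, 0.1, 0.5]
opening: -0.0001
grasp_force: 0.0
```

```bash
python3 -c "
from h import *
rows([(.501,-.131,.09),(.501,-.133,.055)],step=.010)"
```

```text
t 11.15 p [ 0.503  -0.1357  0.1282] rpy [149.1   1.1 179.5] q [-29.5  12.8   2.4  95.   27.1 -33.1] F [0.6 0.1 0.5]
[[-1.0, -0.002, 0.02], [0.008, 0.859, 0.513], [-0.019, 0.513, -0.858]]
8 1 -4 9 0 255;1 -8 18 0 255;2 -12 26 0 255;3 -16 35 0 255;3 -20 42 0 255;3 -25 50 0 255;3 -30 57 0 255;3 -35 64 0 255
```

Request:
send_rows(targets="1 -4 9 0 255;1 -8 18 0 255;2 -12 26 0 255;3 -16 35 0 255;3 -20 42 0 255;3 -25 50 0 255;3 -30 57 0 255;3 -35 64 0 255;3 -35 64 0 255")

```text
time: 12.28
ee_pos: [0.4994, -0.133, 0.0514]
tcp_rot: [149.0, 0.8, 179.4]
wrist_force: [-0.1, -0.1, 0.3]
opening: 0.0001
grasp_force: 0.0
```

```bash
python3 -c "
from h import *
rows([(.501,-.113,.051)],step=.004)"
```

```text
t 12.28 p [ 0.4994 -0.133   0.0514] rpy [149.    0.8 179.4] q [-29.5  14.3  -4.4  86.8  27.2 -32.9] F [-0.1 -0.1  0.3]
[[-1.0, 0.001, 0.017], [0.01, 0.857, 0.515], [-0.014, 0.515, -0.857]]
6 0 3 2 0 255;0 6 4 0 255;-1 8 5 0 255;-1 11 7 0 255;-1 14 9 0 255;-1 17 11 0 255
```

Request:
send_rows(targets="0 4 2 0 255;0 7 4 0 255;0 10 6 0 255;0 14 8 0 255;0 17 10 0 255;0 17 10 0 255")

```text
time: 13.02
ee_pos: [0.4999, -0.113, 0.0524]
tcp_rot: [149.0, 0.9, 179.4]
wrist_force: [0.2, 0.2, 0.5]
opening: -0.0001
grasp_force: 0.0
```

Request:
send_rows(targets="0 2 1 0 255;0 3 2 0 255;0 5 3 0 255;0 5 3 0 255")

```text
time: 13.52
ee_pos: [0.5, -0.1074, 0.0524]
tcp_rot: [149.0, 0.9, 179.4]
wrist_force: [0.2, -0.4, -0.2]
opening: 0.0003
grasp_force: 0.1
```

Request:
send_rows(targets="0 2 1 0 255;0 3 2 0 255;0 5 3 0 255;0 5 3 0 255")

```text
time: 14.02
ee_pos: [0.5001, -0.1019, 0.0524]
tcp_rot: [149.1, 0.9, 179.4]
wrist_force: [-0.1, -3.7, -0.9]
opening: -0.0007
grasp_force: 1.9
```

Request:
send_rows(targets="0 2 1 0 255;0 3 2 0 255;0 3 2 0 255")

```text
time: 14.4
ee_pos: [0.5001, -0.0982, 0.0523]
tcp_rot: [149.0, 0.9, 179.4]
wrist_force: [-1.4, -4.0, 1.3]
opening: -0.0001
grasp_force: 2.0
```

```bash
python3 -c "
from h import *
cv2.imwrite('pics/w2.png',camera('wrist'));st()"
```

```text
t 14.45 p [ 0.5001 -0.0982  0.0523] rpy [149.    0.9 179.4] q [-26.3  11.6  -7.4  84.9  28.  -29.4] F [-0.9 -3.9  1.5]
[[-1.0, 0.001, 0.018], [0.01, 0.858, 0.514], [-0.015, 0.514, -0.857]]
```

View pics/w2.png

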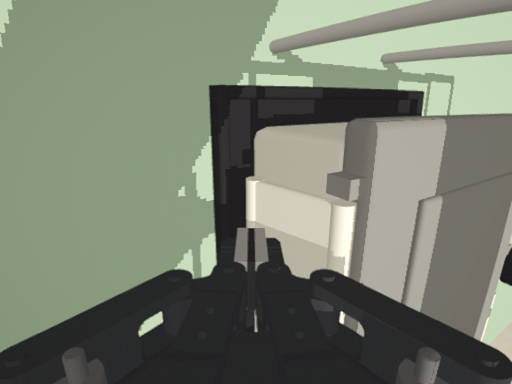

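The wrist view shows clip rn down on its ridge at (300,215), with the fingertip at (250,240) against it at about 4 N, so the box is sliding. I'll keep pushing.

Request:
send_rows(targets="0 2 1 0 255;0 3 2 0 255;0 5 3 0 255;0 5 3 0 255")

```text
time: 14.95
ee_pos: [0.5002, -0.0934, 0.0521]
tcp_rot: [149.2, 0.9, 179.4]
wrist_force: [-3.6, -10.7, 1.2]
opening: 0.0002
grasp_force: 5.6
```

Request:
send_rows(targets="0 2 1 0 255;0 3 2 0 255;0 3 2 0 255")

```text
time: 15.32
ee_pos: [0.5002, -0.0881, 0.052]
tcp_rot: [149.0, 0.9, 179.4]
wrist_force: [0.6, 0.1, -0.4]
opening: 0.0
grasp_force: 0.0
```

```bash
python3 -c "
from h import *
rows([(.5,-.15,.06),(.5,-.2,.15),(.642,-.2,.15),(.642,-.13,.128),(.642,-.125,.09)],step=.045)
o,R=st();print(R.T@np.array([0,-2,-38.]))"
```

```text
t 15.32 p [ 0.5002 -0.0881  0.052 ] rpy [149.    0.9 179.4] q [-25.4  10.9  -8.2  84.3  28.2 -28.5] F [ 0.6  0.1 -0.4]
[[-1.0, 0.001, 0.018], [0.01, 0.857, 0.515], [-0.015, 0.515, -0.857]]
12 0 -24 -19 0 255;-1 -49 -39 0 255;-1 -48 -73 0 255;-2 -47 -107 0 255;-2 -45 -142 0 255;-38 -45 -141 0 255;-73 -45 -140 0 255;-109 -45 -140 0 255;-144 -45 -139 0 255;-144 -21 -112 0 255;-143 3 -84 0 255;-143 -12 -49 0 255
t 15.32 p [ 0.5002 -0.0881  0.052 ] rpy [149.    0.9 179.4] q [-25.4  10.9  -8.2  84.3  28.2 -28.5] F [ 0.6  0.1 -0.4]
[[-1.0, 0.001, 0.018], [0.01, 0.857, 0.515], [-0.015, 0.515, -0.857]]
[  0.5480702  -21.29756032  31.52956618]
```

Request:
send_rows(targets="0 -24 -19 0 255;-1 -49 -39 0 255;-1 -48 -73 0 255;-2 -47 -107 0 255;-2 -45 -142 0 255;-38 -45 -141 0 255;-73 -45 -140 0 255;-109 -45 -140 0 255;-144 -45 -139 0 255;-144 -21 -112 0 255;-143 3 -84 0 255;-143 -4 -68 0 255;-143 -8 -58 0 255;-143 -12 -49 0 255;-143 -17 -41 0 255;-143 -22 -33 0 255;-143 -28 -25 0 255;-143 -33 -17 0 255;-143 -33 -17 0 255")

```text
time: 17.7
ee_pos: [0.6424, -0.1271, 0.0506]
tcp_rot: [149.0, 0.8, 179.4]
wrist_force: [0.7, -0.3, 0.9]
opening: 0.0002
grasp_force: 0.3
```

Request:
send_rows(targets="0 4 2 0 255;0 8 5 0 255;0 12 7 0 255;0 16 9 0 255;0 16 9 0 255")

```text
time: 18.32
ee_pos: [0.6432, -0.1082, 0.0528]
tcp_rot: [149.0, 0.9, 179.5]
wrist_force: [-0.4, -0.6, 0.2]
opening: -0.0004
grasp_force: 0.0
```

Request:
send_rows(targets="0 3 2 0 255;0 5 3 0 255;0 8 5 0 255;0 8 5 0 255")

```text
time: 18.82
ee_pos: [0.6431, -0.099, 0.0521]
tcp_rot: [149.0, 0.9, 179.4]
wrist_force: [-0.6, 0.8, 0.6]
opening: 0.0002
grasp_force: 0.0
```

Request:
send_rows(targets="0 2 1 0 255;0 3 2 0 255;0 5 3 0 255;0 5 3 0 255")

```text
time: 19.32
ee_pos: [0.6432, -0.0942, 0.052]
tcp_rot: [149.1, 0.9, 179.4]
wrist_force: [-0.2, -4.7, -1.8]
opening: -0.0
grasp_force: 2.2
```

Request:
send_rows(targets="0 2 1 0 255;0 3 2 0 255;0 3 2 0 255")

```text
time: 19.7
ee_pos: [0.6432, -0.092, 0.0515]
tcp_rot: [149.2, 0.9, 179.4]
wrist_force: [0.0, -11.0, -1.6]
opening: 0.0
grasp_force: 5.6
```

Request:
send_rows(targets="0 1 1 0 255;0 3 2 0 255;0 3 2 0 255")

```text
time: 20.08
ee_pos: [0.6432, -0.0869, 0.0516]
tcp_rot: [149.1, 0.9, 179.4]
wrist_force: [-1.2, -6.4, -1.6]
opening: -0.0001
grasp_force: 3.0
```

```bash
python3 -c "
from h import *
rows([(.643,-.15,.06),(.58,-.29,.22)],step=.055)"
```

```text
t 20.07 p [ 0.6432 -0.0869  0.0516] rpy [149.1   0.9 179.4] q [-20.1  27.5  13.1  86.1  29.2 -22.5] F [-1.2 -6.4 -1.6]
[[-1.0, 0.001, 0.018], [0.01, 0.858, 0.513], [-0.015, 0.513, -0.858]]
7 0 -25 -20 0 255;-1 -50 -40 0 255;11 -57 -82 0 255;23 -65 -124 0 255;35 -73 -166 0 255;47 -80 -208 0 255;59 -88 -250 0 255
```

Request:
send_rows(targets="0 -25 -20 0 255;-1 -50 -40 0 255;11 -57 -82 0 255;23 -65 -124 0 255;35 -73 -166 0 255;47 -80 -208 0 255;59 -88 -250 0 255;59 -88 -250 0 255")

```text
time: 21.08
ee_pos: [0.5797, -0.2916, 0.2223]
tcp_rot: [149.2, 1.1, 179.3]
wrist_force: [-0.4, 0.4, -0.2]
opening: -0.0001
grasp_force: 0.0
```

```bash
python3 -c "
from h import *
cv2.imwrite('pics/w3.png',camera('wrist'))
rows([(.3,-.5,.35),(0,-.72,.35)],step=.055)"
```

```text
t 21.12 p [ 0.5801 -0.2904  0.2205] rpy [149.1   1.  179.3] q [-37.3  38.3  46.8 117.4  24.9 -41.1] F [-0.1  0.4 -1.1]
[[-1.0, 0.001, 0.02], [0.011, 0.858, 0.514], [-0.017, 0.514, -0.858]]
14 39 -16 -32 0 255;79 -32 -64 0 255;118 -49 -96 0 255;157 -65 -128 0 255;197 -81 -160 0 255;236 -97 -192 0 255;275 -114 -224 0 255;318 -141 -241 0 255;360 -168 -258 0 255;403 -195 -275 0 255;445 -222 -292 0 255;488 -249 -310 0 255;530 -276 -327 0 255;573 -303 -344 0 255
```

View pics/w3.png

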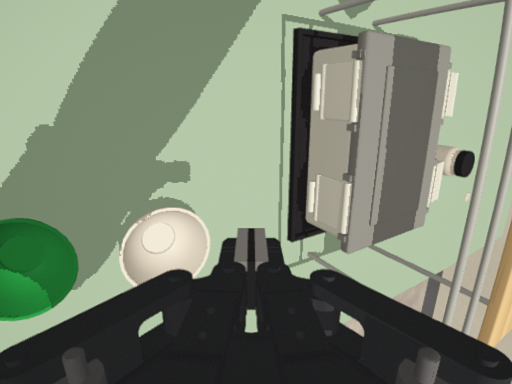

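The wrist view shows both right clips, at (340,92) and (330,203), flat against the wall. The white bowl at (165,248) hasn't moved. Next I'll get the opposite tilt on the right side.

Request:
send_rows(targets="39 -16 -32 0 255;79 -32 -64 0 255;118 -49 -96 0 255;157 -65 -128 0 255;197 -81 -160 0 255;236 -97 -192 0 255;275 -114 -224 0 255;318 -141 -241 0 255;360 -168 -258 0 255;403 -195 -275 0 255;445 -222 -292 0 255;488 -249 -310 0 255;530 -276 -327 0 255;573 -303 -344 0 255")

```text
time: 22.88
ee_pos: [0.0699, -0.5768, 0.2399]
tcp_rot: [152.0, 1.2, 179.3]
wrist_force: [-0.9, -0.1, 0.1]
opening: 0.0001
grasp_force: 0.0
```

```bash
python3 -c "
from h import *
st()"
```

```text
t 22.88 p [ 0.0699 -0.5768  0.2399] rpy [152.    1.2 179.3] q [-84.9  42.2  54.7 130.4   3.7 -85.5] F [-0.9 -0.1  0.1]
[[-1.0, 0.001, 0.023], [0.012, 0.883, 0.47], [-0.02, 0.47, -0.883]]
```

Request:
send_rows(targets="80 -800 -600 0 255;80 -800 -600 0 255")

```text
time: 23.12
ee_pos: [0.0559, -0.6364, 0.2046]
tcp_rot: [154.9, 1.4, 179.2]
wrist_force: [0.3, -0.0, -0.0]
opening: -0.0003
grasp_force: 0.0
```

Request:
send_rows(targets="80 -800 -600 0 255;80 -800 -600 0 255")

```text
time: 23.38
ee_pos: [0.0393, -0.6527, 0.1944]
tcp_rot: [155.9, 1.5, 179.2]
wrist_force: [0.5, 0.5, -0.4]
opening: -0.0001
grasp_force: 0.0
```

Request:
send_rows(targets="50 -800 -600 0 255;50 -800 -600 0 255")

```text
time: 23.62
ee_pos: [0.0258, -0.6525, 0.2046]
tcp_rot: [156.7, 1.6, 179.1]
wrist_force: [-0.1, 0.4, 1.1]
opening: 0.0
grasp_force: 0.0
```

```bash
python3 -c "
from h import *
st()"
```

```text
t 23.62 p [ 0.0258 -0.6525  0.2046] rpy [156.7   1.6 179.1] q [-88.7  53.4  70.7 130.5   2.3 -88.6] F [-0.1  0.4  1.1]
[[-0.999, 0.004, 0.032], [0.016, 0.919, 0.394], [-0.028, 0.395, -0.918]]
```

Request:
send_rows(targets="0 -1500 0 0 255;0 -1500 0 0 255")

```text
time: 23.88
ee_pos: [0.0211, -0.6541, 0.1782]
tcp_rot: [154.5, 1.6, 179.0]
wrist_force: [0.4, -0.0, 0.3]
opening: -0.0003
grasp_force: 0.0
```

Request:
send_rows(targets="0 -1500 -700 0 255;0 -1500 -700 0 255")

```text
time: 24.12
ee_pos: [0.0165, -0.6543, 0.1764]
tcp_rot: [154.3, 1.7, 179.0]
wrist_force: [-0.5, -0.8, 0.7]
opening: 0.0001
grasp_force: 0.0
```

```bash
python3 -c "
from h import *
st()"
```

```text
t 24.12 p [ 0.0165 -0.6543  0.1764] rpy [154.3   1.7 179. ] q [-89.5  55.9  70.7 130.5   2.1 -89.4] F [-0.5 -0.8  0.7]
[[-0.999, 0.003, 0.034], [0.017, 0.901, 0.433], [-0.029, 0.433, -0.901]]
```

Request:
send_rows(targets="0 430 -900 0 255;0 430 -900 0 255")

```text
time: 24.38
ee_pos: [0.0152, -0.6507, 0.2307]
tcp_rot: [159.1, 1.7, 179.0]
wrist_force: [-0.1, 0.0, 0.0]
opening: -0.0003
grasp_force: 0.0
```

Request:
send_rows(targets="0 400 -900 0 255;0 400 -900 0 255")

```text
time: 24.62
ee_pos: [0.0141, -0.6431, 0.2823]
tcp_rot: [163.7, 1.8, 179.0]
wrist_force: [-0.1, 0.6, 0.1]
opening: -0.0002
grasp_force: 0.0
```

```bash
python3 -c "
from h import *
st()"
```

```text
t 24.62 p [ 0.0141 -0.6431  0.2823] rpy [163.7   1.8 179. ] q [-89.7  46.6  70.8 130.5   2.1 -89.2] F [-0.1  0.6  0.1]
[[-0.999, 0.008, 0.035], [0.018, 0.96, 0.281], [-0.031, 0.281, -0.959]]
```

Request:
send_rows(targets="0 280 -960 0 255;0 280 -960 0 255;0 280 -960 0 255")

```text
time: 25.0
ee_pos: [0.0123, -0.6299, 0.3386]
tcp_rot: [168.7, 1.9, 179.0]
wrist_force: [-0.8, 0.5, -0.7]
opening: -0.0002
grasp_force: 0.0
```

Request:
send_rows(targets="0 150 -990 0 255;0 150 -990 0 255;0 150 -990 0 255")

```text
time: 25.38
ee_pos: [0.0099, -0.6124, 0.3917]
tcp_rot: [173.6, 1.9, 178.9]
wrist_force: [0.1, -1.2, -0.3]
opening: -0.0002
grasp_force: 0.0
```

Request:
send_rows(targets="0 50 -1000 0 255;0 50 -1000 0 255;0 50 -1000 0 255")

```text
time: 25.75
ee_pos: [0.0073, -0.5914, 0.4408]
tcp_rot: [178.3, 2.0, 178.9]
wrist_force: [0.1, 0.5, -0.1]
opening: -0.0001
grasp_force: 0.0
```

```bash
python3 -c "
from h import *
st()"
```

```text
t 25.75 p [ 0.0073 -0.5914  0.4408] rpy [178.3   2.  178.9] q [-90.3  31.9  70.7 130.5   2.  -89.3] F [ 0.1  0.5 -0.1]
[[-0.999, 0.017, 0.036], [0.019, 0.999, 0.029], [-0.035, 0.029, -0.999]]
```

Request:
send_rows(targets="0 300 -950 0 255;0 300 -950 0 255")

```text
time: 26.0
ee_pos: [0.0066, -0.5678, 0.486]
tcp_rot: [-177.2, 2.1, 178.9]
wrist_force: [0.6, 0.1, -0.6]
opening: -0.0001
grasp_force: 0.0
```

Request:
send_rows(targets="0 300 -950 0 255;0 300 -950 0 255")

```text
time: 26.25
ee_pos: [0.0063, -0.5407, 0.5293]
tcp_rot: [-172.8, 2.1, 178.9]
wrist_force: [-0.8, -0.4, 1.4]
opening: 0.0003
grasp_force: 0.0
```

Request:
send_rows(targets="0 300 -950 0 255;0 300 -950 0 255")

```text
time: 26.5
ee_pos: [0.0064, -0.5106, 0.5698]
tcp_rot: [-168.3, 2.2, 179.0]
wrist_force: [0.2, -0.5, 0.9]
opening: 0.0001
grasp_force: 0.0
```

```bash
python3 -c "
from h import *
st()"
```

```text
t 26.5 p [ 0.0064 -0.5106  0.5698] rpy [-168.3    2.2  179. ] q [-90.4  18.6  70.7 130.5   2.  -88.9] F [ 0.2 -0.5  0.9]
[[-0.999, 0.026, 0.034], [0.018, 0.979, -0.203], [-0.038, -0.202, -0.979]]
```

Request:
send_rows(targets="0 350 -930 0 255;0 350 -930 0 255")

```text
time: 26.75
ee_pos: [0.0073, -0.477, 0.6084]
tcp_rot: [-163.9, 2.2, 179.0]
wrist_force: [-0.5, 1.0, 0.3]
opening: -0.0003
grasp_force: 0.0
```

Request:
send_rows(targets="0 350 -930 0 255;0 350 -930 0 255")

```text
time: 27.0
ee_pos: [0.0089, -0.4405, 0.6443]
tcp_rot: [-159.4, 2.3, 179.0]
wrist_force: [-0.6, -0.7, -0.4]
opening: -0.0
grasp_force: 0.0
```

Request:
send_rows(targets="0 350 -930 0 255;0 350 -930 0 255")

```text
time: 27.25
ee_pos: [0.0112, -0.4012, 0.6772]
tcp_rot: [-154.9, 2.4, 179.0]
wrist_force: [-0.1, -0.1, -0.3]
opening: -0.0001
grasp_force: 0.0
```

Request:
send_rows(targets="0 350 -930 0 255;0 350 -930 0 255")

```text
time: 27.5
ee_pos: [0.014, -0.3594, 0.707]
tcp_rot: [-150.5, 2.6, 179.1]
wrist_force: [-0.8, -0.1, -0.1]
opening: 0.0002
grasp_force: 0.0
```

Request:
send_rows(targets="0 350 -930 0 255;0 350 -930 0 255;0 0 0 0 255")

```text
time: 27.88
ee_pos: [0.0142, -0.356, 0.7092]
tcp_rot: [-150.1, 2.6, 179.2]
wrist_force: [0.5, -0.8, 0.4]
opening: -0.0003
grasp_force: 0.0
```

```bash
python3 -c "
from h import *
rows([(.3,-.33,.62),(.4,-.1,.6),(.42,.15,.45),(.45,.3,.42)])"
```

```text
t 27.88 p [ 0.0142 -0.356   0.7092] rpy [-150.1    2.6  179.2] q [-88.7   0.3  70.7 130.5   1.2 -86.9] F [ 0.5 -0.8  0.4]
[[-0.999, 0.035, 0.032], [0.014, 0.867, -0.499], [-0.046, -0.498, -0.866]]
20 -47 13 12 0 255;-94 26 25 0 255;-141 38 37 0 255;-187 51 49 0 255;-234 64 61 0 255;-281 77 74 0 255;-300 120 55 0 255;-319 162 36 0 255;-338 205 17 0 255;-358 247 -2 0 255;-377 290 -21 0 255;-378 338 -20 0 255;-380 387 -19 0 255;-382 436 -18 0 255;-383 484 -17 0 255;-385 533 -16 0 255;-386 582 -15 0 255;-395 630 -31 0 255;-404 679 -47 0 255;-413 728 -63 0 255
```

```bash
python3 -c "
from h import *
rows([(.2,-.42,.55),(.45,-.3,.45),(.5,-.05,.44)])"
```

```text
t 27.88 p [ 0.0142 -0.356   0.7092] rpy [-150.1    2.6  179.2] q [-88.7   0.3  70.7 130.5   1.2 -86.9] F [ 0.5 -0.8  0.4]
[[-0.999, 0.035, 0.032], [0.014, 0.867, -0.499], [-0.046, -0.498, -0.866]]
16 -36 6 35 0 255;-72 12 70 0 255;-108 18 106 0 255;-143 24 141 0 255;-179 30 176 0 255;-220 57 182 0 255;-260 84 187 0 255;-301 112 193 0 255;-342 139 199 0 255;-382 166 205 0 255;-423 193 211 0 255;-432 237 188 0 255;-441 282 165 0 255;-450 327 142 0 255;-459 371 119 0 255;-469 416 96 0 255
```

Request:
send_rows(targets="-36 6 35 0 255;-72 12 70 0 255;-108 18 106 0 255;-143 24 141 0 255;-179 30 176 0 255;-220 57 182 0 255;-260 84 187 0 255;-301 112 193 0 255;-342 139 199 0 255;-382 166 205 0 255;-423 193 211 0 255;-432 237 188 0 255;-441 282 165 0 255;-450 327 142 0 255;-459 371 119 0 255;-469 416 96 0 255")

```text
time: 29.88
ee_pos: [0.5007, -0.0508, 0.4386]
tcp_rot: [-150.6, 2.5, 179.1]
wrist_force: [1.2, 0.1, 0.3]
opening: 0.0001
grasp_force: 0.0
```

```bash
python3 -c "
from h import *
rows([(.48,.28,.42),(.5,.31,.26)])"
```

```text
t 29.88 p [ 0.5007 -0.0508  0.4386] rpy [-150.6    2.5  179.1] q [ 10.3   7.7  32.9 119.1 -29.3  12.8] F [1.2 0.1 0.3]
[[-0.999, 0.035, 0.031], [0.015, 0.87, -0.492], [-0.044, -0.491, -0.87]]
10 4 42 -21 0 255;8 85 -42 0 255;11 127 -63 0 255;15 169 -84 0 255;19 212 -105 0 255;23 254 -126 0 255;27 296 -147 0 255;22 331 -106 0 255;18 367 -64 0 255;14 402 -22 0 255
```

Request:
send_rows(targets="4 42 -21 0 255;8 85 -42 0 255;11 127 -63 0 255;15 169 -84 0 255;19 212 -105 0 255;23 254 -126 0 255;27 296 -147 0 255;22 331 -106 0 255;18 367 -64 0 255;14 402 -22 0 255;14 402 -22 0 255")

```text
time: 31.25
ee_pos: [0.4989, 0.3081, 0.2556]
tcp_rot: [-150.2, 2.2, 179.2]
wrist_force: [-0.9, -0.3, 1.3]
opening: 0.0001
grasp_force: 0.0
```

```bash
python3 -c "
from h import *
cv2.imwrite('pics/w4.png',camera('wrist'))
rows([(.502,.215,.15),(.502,.15,.132),(.502,.15,.132)],step=.05)
rows([(.502,.148,.125),(.502,.147,.05)],step=.01)"
```

```text
t 31.3 p [0.4991 0.3079 0.2597] rpy [-150.4    2.4  179.1] q [ 42.4  29.6  38.7 118.9 -22.6  47.9] F [-0.1 -0.9  1.9]
[[-0.999, 0.033, 0.029], [0.015, 0.869, -0.495], [-0.041, -0.494, -0.869]]
6 0 -9 47 0 255;0 -18 94 0 255;0 -26 141 0 255;0 -50 165 0 255;0 -74 189 0 255;0 -74 189 0 255
t 31.3 p [0.4991 0.3079 0.2597] rpy [-150.4    2.4  179.1] q [ 42.4  29.6  38.7 118.9 -22.6  47.9] F [-0.1 -0.9  1.9]
[[-0.999, 0.033, 0.029], [0.015, 0.869, -0.495], [-0.041, -0.494, -0.869]]
29 0 -3 9 0 255;0 -7 19 0 255;0 -10 28 0 255;0 -14 37 0 255;0 -17 47 0 255;0 -21 56 0 255;0 -24 65 0 255;0 -28 75 0 255;0 -31 84 0 255;0 -34 93 0 255;0 -38 103 0 255;0 -41 112 0 255;0 -45 121 0 255;0 -48 131 0 255;0 -52 140 0 255;0 -55 149 0 255;0 -59 159 0 255;0 -62 168 0 255;0 -65 177 0 255;0 -69 187 0 255;0 -72 196 0 255;1 -68 204 0 255;1 -63 213 0 255;2 -59 221 0 255;2 -54 229 0 255;2 -50 237 0 255;3 -45 245 0 255;3 -41 254 0 255;3 -36 262 0 255
```

View pics/w4.png

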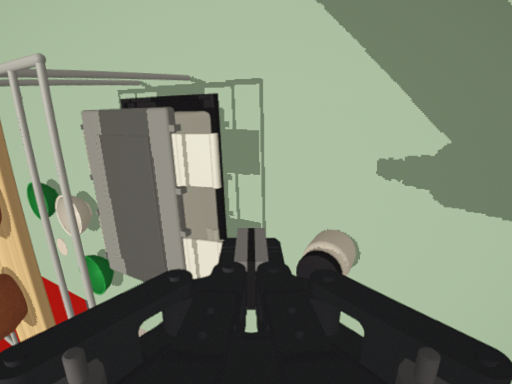

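The wrist view shows clips ln at (197,160) and lf at (203,252), still open. The jar is at (330,250), clear of the path to ln.

Request:
send_rows(targets="0 -9 47 0 255;0 -18 94 0 255;0 -26 141 0 255;0 -50 165 0 255;0 -76 190 0 255;0 -74 197 0 255;1 -70 205 0 255;1 -65 214 0 255;2 -61 222 0 255;2 -56 230 0 255;2 -52 238 0 255;3 -47 246 0 255;3 -43 255 0 255;3 -38 263 0 255;3 -38 263 0 255")

```text
time: 33.17
ee_pos: [0.5034, 0.1458, 0.0498]
tcp_rot: [-150.6, 2.5, 179.1]
wrist_force: [-0.3, -0.3, -0.8]
opening: 0.0001
grasp_force: 0.0
```

Request:
send_rows(targets="0 -4 2 0 255;0 -7 4 0 255;0 -11 6 0 255;0 -14 8 0 255;0 -14 8 0 255")

```text
time: 33.8
ee_pos: [0.5035, 0.1295, 0.0507]
tcp_rot: [-150.6, 2.6, 179.1]
wrist_force: [0.2, -0.2, 0.3]
opening: -0.0002
grasp_force: 0.0
```

Request:
send_rows(targets="0 -3 2 0 255;0 -6 3 0 255;0 -9 5 0 255;0 -9 5 0 255")

```text
time: 34.3
ee_pos: [0.5035, 0.1197, 0.0506]
tcp_rot: [-150.6, 2.6, 179.1]
wrist_force: [0.6, 2.4, -1.0]
opening: -0.0005
grasp_force: 1.2
```

Contact, at 2.4 N. I'll continue in small steps.

Request:
send_rows(targets="0 -2 1 0 255;0 -4 2 0 255;0 -4 2 0 255")

```text
time: 34.67
ee_pos: [0.5034, 0.1153, 0.0508]
tcp_rot: [-150.6, 2.6, 179.1]
wrist_force: [1.6, 3.8, -2.3]
opening: -0.0001
grasp_force: 1.7
```

Request:
send_rows(targets="0 -2 1 0 255;0 -4 2 0 255;0 -4 2 0 255")

```text
time: 35.05
ee_pos: [0.5033, 0.1107, 0.0511]
tcp_rot: [-150.6, 2.6, 179.1]
wrist_force: [0.3, 3.6, -1.4]
opening: -0.0001
grasp_force: 1.6
```

Request:
send_rows(targets="0 -2 1 0 255;0 -3 2 0 255;0 -3 2 0 255")

```text
time: 35.42
ee_pos: [0.5034, 0.1085, 0.0509]
tcp_rot: [-150.8, 2.6, 179.1]
wrist_force: [-0.7, 13.1, -0.8]
opening: -0.0001
grasp_force: 6.1
```

Request:
send_rows(targets="0 -1 1 0 255;0 -3 1 0 255;0 -3 1 0 255")

```text
time: 35.8
ee_pos: [0.5029, 0.1035, 0.0516]
tcp_rot: [-150.5, 2.6, 179.1]
wrist_force: [-1.3, -0.2, -0.4]
opening: -0.0002
grasp_force: 0.0
```

```bash
python3 -c "
from h import *
st()"
```

```text
t 35.8 p [0.5029 0.1035 0.0516] rpy [-150.5    2.6  179.1] q [ 26.3  10.8  -7.9  83.6 -27.1  30.8] F [-1.3 -0.2 -0.4]
[[-0.999, 0.035, 0.031], [0.015, 0.87, -0.493], [-0.045, -0.492, -0.87]]
```

```bash
python3 -c "
from h import *
rows([(.503,.165,.06),(.503,.215,.15),(.643,.215,.15),(.643,.14,.13)],step=.05)
o,R=st();d=lambda w:print((R.T@(np.array(w)-o['ee_pos'])*1000).round())
[d((.643,.139,z)) for z in(.12,.11,.1,.09,.08,.07,.06,.05)]"
```

```text
t 35.8 p [0.5029 0.1035 0.0516] rpy [-150.5    2.6  179.1] q [ 26.3  10.8  -7.9  83.6 -27.1  30.8] F [-1.3 -0.2 -0.4]
[[-0.999, 0.035, 0.031], [0.015, 0.87, -0.493], [-0.045, -0.492, -0.87]]
10 0 25 -19 0 255;1 49 -38 0 255;-1 49 -72 0 255;-2 49 -106 0 255;-3 49 -141 0 255;-49 50 -139 0 255;-96 52 -138 0 255;-143 54 -136 0 255;-143 26 -109 0 255;-143 -2 -82 0 255
t 35.8 p [0.5029 0.1035 0.0516] rpy [-150.5    2.6  179.1] q [ 26.3  10.8  -7.9  83.6 -27.1  30.8] F [-1.3 -0.2 -0.4]
[[-0.999, 0.035, 0.031], [0.015, 0.87, -0.493], [-0.045, -0.492, -0.87]]
[-142.    2.  -73.]
[-142.    7.  -64.]
[-142.   12.  -55.]
[-141.   17.  -46.]
[-141.   22.  -38.]
[-140.   27.  -29.]
[-140.   32.  -20.]
[-139.   37.  -12.]
```

Request:
send_rows(targets="0 25 -19 0 255;1 49 -38 0 255;-1 49 -72 0 255;-2 49 -106 0 255;-3 49 -141 0 255;-49 50 -139 0 255;-96 52 -138 0 255;-143 54 -136 0 255;-143 26 -109 0 255;-143 -2 -82 0 255;-142 2 -73 0 255;-142 7 -64 0 255;-142 12 -55 0 255;-141 17 -46 0 255;-141 22 -38 0 255;-140 27 -29 0 255;-140 32 -20 0 255;-139 37 -12 0 255;-139 37 -12 0 255")

```text
time: 38.17
ee_pos: [0.6424, 0.1398, 0.0489]
tcp_rot: [-150.6, 2.5, 179.1]
wrist_force: [-0.1, -0.5, 0.6]
opening: -0.0
grasp_force: 0.0
```

Request:
send_rows(targets="0 -4 2 0 255;0 -8 4 0 255;0 -12 6 0 255;0 -16 8 0 255;0 -16 8 0 255")

```text
time: 38.8
ee_pos: [0.6426, 0.1215, 0.0511]
tcp_rot: [-150.6, 2.6, 179.1]
wrist_force: [0.0, 0.1, -0.8]
opening: 0.0002
grasp_force: 0.0
```

Request:
send_rows(targets="0 -2 1 0 255;0 -4 2 0 255;0 -6 3 0 255;0 -6 3 0 255")

```text
time: 39.3
ee_pos: [0.6424, 0.1151, 0.0512]
tcp_rot: [-150.6, 2.6, 179.1]
wrist_force: [-0.4, -0.1, -1.4]
opening: 0.0001
grasp_force: 0.0
```

Request:
send_rows(targets="0 -2 1 0 255;0 -3 2 0 255;0 -3 2 0 255")

```text
time: 39.67
ee_pos: [0.6424, 0.1116, 0.0509]
tcp_rot: [-150.6, 2.6, 179.1]
wrist_force: [0.1, 0.6, -0.0]
opening: -0.0002
grasp_force: 0.1
```

Request:
send_rows(targets="0 -2 1 0 255;0 -3 2 0 255;0 -3 2 0 255")

```text
time: 40.05
ee_pos: [0.6425, 0.1098, 0.0509]
tcp_rot: [-150.8, 2.6, 179.2]
wrist_force: [-1.8, 9.5, 1.1]
opening: 0.0
grasp_force: 4.8
```

Request:
send_rows(targets="0 -1 1 0 255;0 -3 1 0 255;0 -3 1 0 255")

```text
time: 40.42
ee_pos: [0.6423, 0.1071, 0.0505]
tcp_rot: [-150.8, 2.6, 179.2]
wrist_force: [1.5, 10.3, -4.8]
opening: 0.0002
grasp_force: 4.8
```

Request:
send_rows(targets="0 -1 1 0 255;0 -2 1 0 255;0 -2 1 0 255")

```text
time: 40.8
ee_pos: [0.6422, 0.103, 0.0511]
tcp_rot: [-150.6, 2.6, 179.1]
wrist_force: [0.2, 4.0, -3.0]
opening: 0.0
grasp_force: 2.0
```

```bash
python3 -c "
from h import *
rows([(.64,.165,.062),(.56,.29,.24)])"
```

```text
t 40.8 p [0.6422 0.103  0.0511] rpy [-150.6    2.6  179.1] q [ 21.   27.   12.7  85.3 -28.   24.9] F [ 0.2  4.  -3. ]
[[-0.999, 0.035, 0.031], [0.015, 0.871, -0.491], [-0.045, -0.49, -0.871]]
7 1 24 -20 0 255;3 49 -40 0 255;17 52 -84 0 255;32 56 -128 0 255;47 60 -171 0 255;62 64 -215 0 255;77 67 -259 0 255
```

Request:
send_rows(targets="1 24 -20 0 255;3 49 -40 0 255;17 52 -84 0 255;32 56 -128 0 255;47 60 -171 0 255;62 64 -215 0 255;77 67 -259 0 255;77 67 -259 0 255")

```text
time: 41.8
ee_pos: [0.5594, 0.2912, 0.2435]
tcp_rot: [-150.7, 2.8, 179.2]
wrist_force: [1.1, 0.2, 0.4]
opening: -0.0002
grasp_force: 0.0
```

```bash
python3 -c "
from h import *
a=camera('wrist');b=camera('top')[115:295,150:360];b=cv2.resize(b,(448,384))
cv2.imwrite('pics/f.png',cv2.resize(np.hstack([a,b]),(800,320)))
st()"
```

```text
t 41.9 p [0.5599 0.2895 0.2402] rpy [-150.6    2.6  179.1] q [ 38.   34.1  43.3 116.8 -24.1  43.3] F [-0.2  0.3 -1.1]
[[-0.999, 0.036, 0.032], [0.015, 0.871, -0.492], [-0.046, -0.491, -0.87]]
```

View pics/f.png

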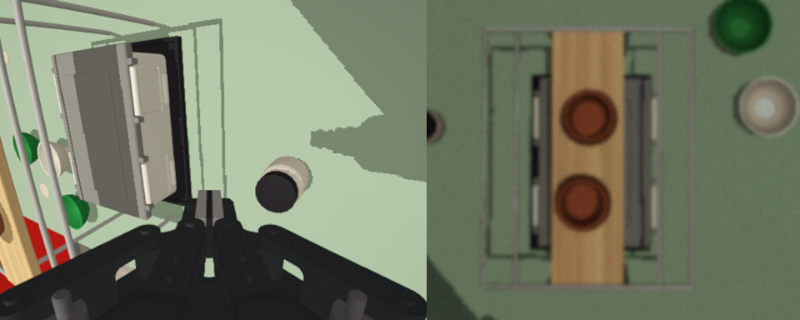

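The final views show all four clips flat against the walls: in the top view they are thin slivers at (535,118), (535,210), (655,118) and (655,205). The pots, jar and bowl are where they were, so I'll hand the job in.

```bash
python3 -c "
from workcell import ticket
print(ticket.job_done())"
```

```text
the job is handed in; nothing more can be done
None
```

All four clips snapped shut in about 42 s, with readings after each push no higher than about 13 N; the final pictures show the clips flat and the pots, jar and bowl where they stood, and the job is handed in.

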